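Lock the tin in its holder, unscrew the tight cap and hold it over the mouth

TASK

Slide the holder's lock slide to its end stop so that the square tin is braced, then unscrew the tin's tight cap counter-clockwise, stop turning when its threads let go, and lift it straight off, leaving the tin locked and standing in its holder. Finish while still holding the cap level, a few centimetres straight above the open mouth; do not let go or put it down. Leave the tape measure, the tin of nails and the spring clamp alone.

Things in the scene. Friction and masses are not known exactly. Their poses are not given: they have to be found in the camera images.
- holder: plywood board fixed on the bench, 165 x 205 x 15 mm. Origin: its underside, below the tin's place; z up. It spans x -110 to +55, y -140 to +65 mm. A low wooden ring (74 mm across, 8 mm high) round the origin seats the tin's round foot, 1 mm play all round, on a smoothly spinning disc whose top is 17 mm above the bench; the lock slide runs on the -x side, towards the robot.
- lock_slide (a joint): travel of the lock slide in m along the holder's +y: 0 = drawn back, 0.08 = at its end stop, tin braced. Starts between 0 and 0.02, stays where left, takes about 3 N. At the end stop its wooden bar (tapered nose, top 48 mm above the bench) stands 2 mm beside the tin's flat -x side, so the tin can turn only some 5 degrees; drawn back, it spins freely.
- slide_grip (a point): centre of the top of the lock slide's upright black grip, a post 22 mm (holder x) x 16 mm (holder y) x 32 mm high; top 65 mm above the bench. At holder x = -75 mm, y = -95 mm + joint value. Free on all sides: pinch it from above across its 16 mm, or push it.
- tin: loose aluminium tin, square body 60 x 60 mm, 45 mm high, on a 60 mm round foot, about 0.5 kg. Origin: centre of its underside, 17 mm above the bench; x and y square to its sides, as the holder's. Three thread ridges on the neck, each 60 degrees long, begin (with a stop) 0, 120 and 240 degrees counter-clockwise of its x axis. Unbraced it turns with the cap; a cap still engaged lifts the tin.
- mouth (a point): centre of the rim of the tin's neck (38 mm across, 66 mm above the tin's underside). A springy seal in the mouth pushes the cap up with about 15 N, which makes it tight (about 0.3 to 0.6 N m to turn); with the cap off the seal stands 8 mm above the rim.
- cap: dark steel round screw cap, ribbed edge, 58 mm across, 24 mm high, 60 g; grip it across any diameter. Origin: centre of its lower rim; z up. Screwed on, the origin is 53 mm above the tin's (70 mm above the bench, top at 94 mm). Inside are three lugs, 25 degrees wide: one on its x axis, the others 120 degrees on either side, held under the thread ridges.
- cap_top (a point): centre of the cap's top, 24 mm above its origin; axes as the cap's. Its x axis starts 18 to 30 degrees counter-clockwise (from above) of the tin's x axis; the lugs are clear between 73 and 103 degrees, beyond that they meet a stop. So about 70 degrees (1.2 rad) counter-clockwise frees it from any start; then it lifts straight off.
- tape_measure: grey tape measure, 36 x 72 x 62 mm, standing to the left of the holder; origin at the centre of its underside. Not to be disturbed.
- nail_tin: open steel tin with nails, 74 x 94 x 60 mm, standing on the robot's side of the holder; origin at the centre of its underside. Not to be disturbed.
- spring_clamp: orange spring clamp lying flat, 67 x 117 x 22 mm, to the right of the holder; origin at the centre of its underside. Not to be disturbed.
Things that resemble listed ones, but are neither listed nor needed, are in the scene too. Leave any pink look-alike of the cap alone. What is shaped like the tin but black or orange is not meant.

How it is judged:
By the outcome, as a careful person would: the job done as asked, in the order asked, and still so for the second after the job is handed in, while the arm keeps its last pose, push and grip.
It also fails if it takes over 45 s, if anything falls off the work surface, if the arm or the gripper's body presses on something with over 40 N, if the wrist force passes 120 N, or if a joint passes its speed limit or range.

ROBOT

A 6-joint arm with a two-finger parallel gripper is mounted at the origin on a cart in front of the work surface, level with it; the furniture and walls round the work are solid. World frame = base frame: x ahead of the robot, y to its left, z up, the work surface at z = 0. Lengths are in m, angles in rad, forces in N, time in s.
With the tool pointing down it reaches from about 0.275 to 0.75 m from the base axis. Payload 10.2 kg.
Tool frame: the origin (TCP) lies at the centre of the arm's flange, where the gripper is bolted on; the fingertips stand 166 mm ahead of it and the grasp point (between the pads) lies 147 mm ahead of it; z points along the fingers, y is the line along which they close (so a half turn about z gives the same grasp; the last joint's range is limited). The gripper opens to 88 mm and grips with 3 to 60 N. Pads are 18 mm wide; open, the fingers measure 123 mm over their backs; the gripper's body (75 mm by 187 mm) begins 45 mm behind the grasp point.
Start: joints at [0.918, 0.313, 1.498, -0, 1.331, -0.223], TCP at [0.219, 0.477, 0.405] pointing down, gripper open.
Joint ranges: [-2.94, 2.94], [-0.97, 2.17], [0.19, 2.56], [-1.23, 4.37], [0.02, 3.11], [-2.88, 2.88]. Speed limits (rad/s): [2.39, 2.39, 3.01, 3.14, 3.14, 3.14].

INTERFACE

Orientations are given as [roll, pitch, yaw] about the fixed x, y, z axes, in that order (R = Rz(yaw) Ry(pitch) Rx(roll)).
In Python, from workcell import ctrl gives the robot as it stands.
- The arm moves only by the tool arm_command, never from a script. Its argument "plan" is a list of rows, each a list of 5 numbers: the shift along the tool's x, y, z normalised to -1 to 1, where 1 is 0.05 m, then the turn about the tool's z normalised to -1 to 1, where 1 is 6 degrees, then the opening, from -1 (shut) to 1 (fully open). In form: [[tx, ty, tz, yaw, fingers], ...]. A call has exactly 8 rows; each row shifts and turns the commanded pose from where the row before left it, along the tool's axes as they then stand; what a row does not reach is not made up. A row lasts 1/10 s, in which the tool goes at most 50 mm and 8.59 degrees, less where a joint would pass 70% of its speed; a pose out of reach is approached as far as the arm can. A call with a number of a shift or a turn outside -1 to 1 is refused whole. A call with a gripper value outside its range is refused whole. The fingers move at their own pace and stop on an object; "squeeze" is the grip in N (left out, the last holds). Time passes only in rows, so rows that do not move let the fingers close, or fill a call up. It gives the time, the measured TCP pose, the force, the opening and the grip force at its end, in the units of the state.
- ctrl.get_state(): the state, without advancing time (a new reading comes with each control period).
- ctrl.get_image(name): name is "scene" or "top" or "wrist"; returns a dict with "img" (384x512x3 uint8, blue, green, red), "K" (3x3 intrinsics, pixels), "R" (3x3) and "t" (3): a world point X has camera coordinates R X + t. Camera axes: x right, y down, z forward; pixel columns grow to the right and rows downward; lengths in m; the calibration is good to about 2 mm. The wrist camera is an equidistant fisheye: a pixel r from the principal point sees the ray r / f radians off the axis. A picture is of the moment at which its call begins. There is no depth.
- ctrl.close_job(): hands the job in; it is judged then, once.
The state is a dict: "clock": time; "joint_positions": joint angles; "qvel": joint speeds; "joint_torque": joint torques, N m; "position": TCP position; "orientation": TCP orientation; "ft_force": force on the tool from outside, world axes, zero at the start; "torque": the same for the moment, N m; "gripper_width": opening from 0.0 (shut) to 1.0 (fully open); "gripper_force": force on a finger pad.
Only numpy, scipy, OpenCV 4.12 (cv2) and the standard library are available. Lean on these libraries where they do the work, as an engineer would, in place of code of your own. Each camera call takes 0.05 s, during which the arm holds its last target. There are 200 camera calls.

## Working session

There is one attempt and no reset: what is moved stays moved. The work goes in short steps, Python scripts to look and compute and a tool call to move; the robot and the scene stay as the last step left them, time stands still between calls to the robot, and variables do not carry over. Pictures are saved under pics/ and viewed, at most 10 in all, crops included, and the job is handed in when it is done.

Besides the shell and the picture viewer there is one more tool, called after ">>>" as a command line: name --pt "numbers of a row" for each row, then --argument value for the rest. arm_command: Moves the arm, as the interface text tells. Its arguments: {"type":"object","properties":{"plan":{"type":"array"},"squeeze":{"type":"number"}},"required":["plan"]}

```bash
mkdir -p pics; ls
python3 - <<'E'
from workcell import ctrl
import cv2,numpy as np
s=ctrl.get_state();print(s)
for n in("scene","top"):
    d=ctrl.get_image(n);cv2.imwrite(f"pics/{n}0.png",cv2.resize(d["img"],(800,600),interpolation=cv2.INTER_CUBIC))
    np.savez(f"{n}0.npz",**d);print(n,d["K"].tolist(),d["R"].tolist(),d["t"])
E
```

```text
pics
{'clock': 0.0, 'joint_positions': array([ 9.17600874e-01,  3.13442796e-01,  1.49840965e+00, -1.75147476e-05,
        1.33098946e+00, -2.23411100e-01]), 'qvel': array([ 0.00145229,  0.00042383,  0.00011153, -0.00058637, -0.00158433,
       -0.00021338]), 'joint_torque': array([-3.76362923e-04, -4.02213407e+01, -2.52269340e+01,  6.95044105e-02,
        3.53039091e-02, -4.54661290e-05]), 'position': array([0.21875121, 0.47721906, 0.40417495]), 'orientation': array([-3.14037068e+00, -2.60195029e-04,  2.71181231e+00]), 'ft_force': array([-0.24087089,  0.29843595, -0.18960372]), 'torque': array([-0.00796123,  0.03997776, -0.00778678]), 'gripper_force': 0.0, 'gripper_width': 0.9970805741759128}
scene [[375.29367739439635, 0.0, 252.96440288021572], [0.0, 375.29367739439635, 194.2874595846459], [0.0, 0.0, 1.0]] [[0.7468690128498388, -0.6649321865405, -0.007201732234488428], [-0.36364256929811933, -0.3993375282386438, -0.8416018181625518], [0.5567322151977288, 0.6311851755568412, -0.5400504742320942]] [-0.34819509  0.29343891  0.77859816]
top [[428.78753183507644, 0.0, 249.0846243446799], [0.0, 428.78753183507644, 191.40359733232873], [0.0, 0.0, 1.0]] [[-0.013198689353278777, -0.9998946551089294, -0.006039311546091677], [-0.9792016273490591, 0.014147999018029747, -0.2023956697183519], [0.20245979254239596, 0.003242346122939606, -0.9792852085042996]] [0.04748428 0.5253756  1.17533249]
```

View pics/scene0.png

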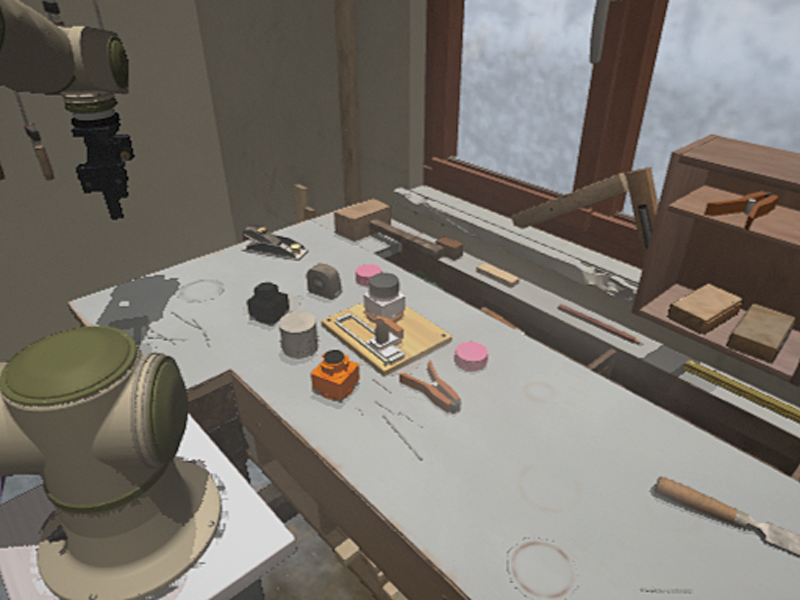

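View pics/top0.png

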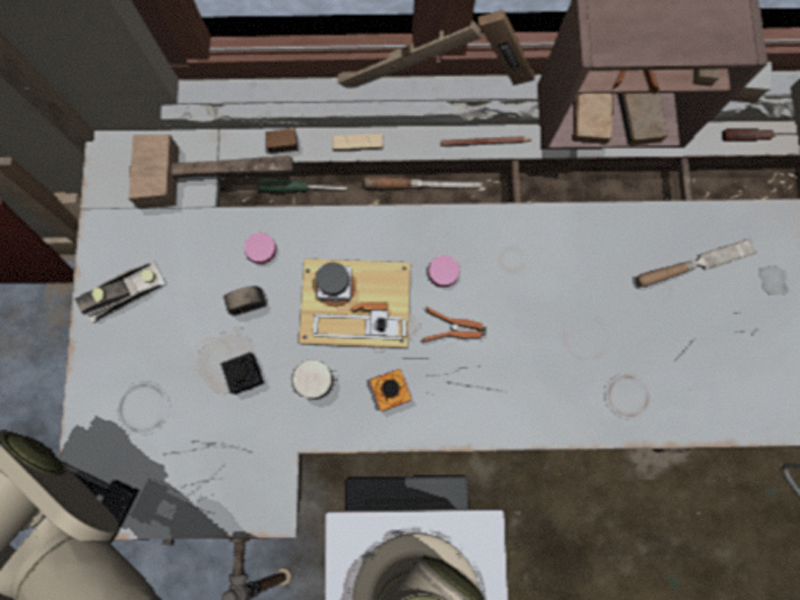

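Candidates (800x600 top view): the dark steel cap on the silver tin in the holder is at (333,278). The pink cap look-alikes are at (260,248) and (444,271), the black tin is at (242,372) and the orange tin at (390,389). I choose (333,278). The slide grip is at about (381,322). I'll check both in a crop.

Run:
```python
import cv2,numpy as np
d=np.load("top0.npz");c=d["img"][155:235,180:290];cv2.imwrite("pics/c1.png",cv2.resize(c,None,fx=7,fy=7,interpolation=cv2.INTER_CUBIC))
```

```text
(no output)
```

View pics/c1.png

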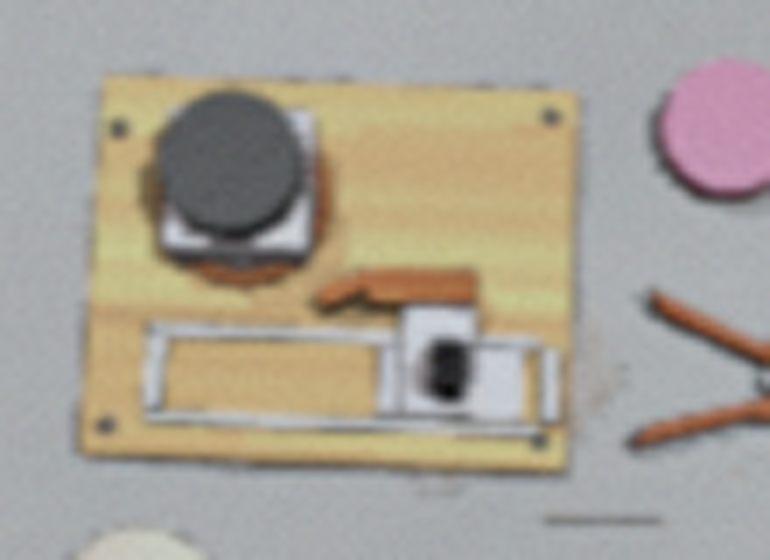

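```bash
cat > h.py <<'E'
import numpy as np
d=np.load("top0.npz");K,R,t=d["K"],d["R"],d["t"]
def crop(p,f=7,o=(180,155)): return (np.array(p,float)+.5)/f-.5+o
def back(px,z,K=K,R=R,t=t):
    r=R.T@np.linalg.inv(K)@[*px,1]; c=-R.T@t
    return c+r*(z-c[2])/r[2]
def proj(X,K=K,R=R,t=t):
    p=K@(R@np.array(X)+t); return p[:2]/p[2]
def tools(dw,yaw):  # world xy shift -> tool xy, pointing down (R=Rz(yaw)Rx(pi))
    c,s=np.cos(yaw),np.sin(yaw); return np.array([c*dw[0]+s*dw[1], s*dw[0]-c*dw[1]])
E
python3 - <<'E'
from h import *
from scipy.optimize import least_squares
L=np.array([[55,65],[55,-140],[-110,-140],[-110,65]])/1e3
P=[back(crop(p),.015)[:2] for p in[(105,75),(580,93),(568,466),(84,451)]]
def f(q):
    c,s=np.cos(q[2]),np.sin(q[2]); return ((L@np.array([[c,s],[-s,c]])+q[:2])-P).ravel()
q=least_squares(f,[.4,.05,0]).x
print("P",P);print("holder",q,np.degrees(q[2]),f(q)*1e3)
print("cap",back(crop((231,164)),.094))
c,s=np.cos(q[2]),np.sin(q[2])
g=back(crop((446,362)),.065)[:2];print("grip",g, (g-q[:2])@np.array([[c,-s],[s,c]]))
for n,p,z in[("nail",(312,376),.06),("tape",(245,298),.06),("clampTL",(428,310),.02)]:
    print(n,back(np.array(p)*.64,z))
E
```

```text
P [array([0.61636509, 0.20278476]), array([ 6.05389435e-01, -5.30395554e-04]), array([0.44495346, 0.00759852]), array([0.45408971, 0.20952158])]
holder [ 0.55947429  0.14097507 -0.04820009] -2.761661642752379 [ 1.17711399  0.46484523  2.27557629 -0.98191448 -2.09681294 -1.16089116
 -1.35587734  1.6779604 ]
cap [0.55734807 0.14146933 0.094     ]
grip [0.48106277 0.05710234] [-0.07427934 -0.0875533 ]
nail [0.38654848 0.17977432 0.06      ]
tape [0.53051671 0.30379234 0.06      ]
clampTL [ 0.51095336 -0.03231029  0.02      ]
```

The crop confirms it: the dark steel cap at crop (231,164) sits on the silver tin in the holder, and the black grip is at crop (446,362), so the slide is drawn back at about 7 mm.

>>> arm_command --pt "-0.516 -0.341 0 0 1" --pt "-0.516 -0.341 0 0 1" --pt "-0.516 -0.341 0 0 1" --pt "-0.516 -0.341 0 0 1" --pt "-0.516 -0.341 0 0 1" --pt "-0.516 -0.341 0 0 1" --pt "-0.516 -0.341 0 0 1" --pt "-0.516 -0.341 0 0 1" --squeeze 20

```text
clock: 0.9
position: [0.35, 0.2661, 0.4046]
orientation: [-3.141, -0.0, 2.712]
ft_force: [0.8, -0.7, 0.4]
gripper_width: 0.997
gripper_force: 0.0
```

>>> arm_command --pt "-0.516 -0.341 0 0 1" --pt "-0.516 -0.341 0 0 1" --pt "-0.516 -0.341 0 0 1" --pt "-0.516 -0.341 0 0 1" --pt "-0.516 -0.341 0 0 1" --pt "-0.516 -0.341 0 0 1" --pt "-0.516 -0.341 0 0 1" --pt "-0.516 -0.341 0 0 1"

```text
clock: 1.7
position: [0.4808, 0.0561, 0.4045]
orientation: [-3.141, -0.001, 2.712]
ft_force: [-0.1, 0.6, 0.1]
gripper_width: 1.0
gripper_force: 0.0
```

>>> arm_command --pt "0 0 0.3 -0.6 0.2" --pt "0 0 0.3 -0.6 0.2" --pt "0 0 0.3 -0.6 0.2" --pt "0 0 0.3 -0.6 0.2" --pt "0 0 0.3 -0.6 0.2" --pt "0 0 0.3 -0.64 0.2" --pt "0 0 0 0 0.2" --pt "0 0 0 0 0.2"

```text
clock: 2.5
position: [0.4804, 0.0572, 0.315]
orientation: [3.142, -0.0, 3.091]
ft_force: [0.3, 0.1, 0.6]
gripper_width: 0.604
gripper_force: 0.0
```

Run:
```python
from h import *
from workcell import ctrl
import cv2
s=ctrl.get_state();print(s["clock"],s["position"],s["orientation"],s["gripper_width"])
for n in("wrist",):
    d=ctrl.get_image(n);cv2.imwrite(f"pics/{n}1.png",cv2.resize(d["img"],(800,600),interpolation=cv2.INTER_CUBIC));np.savez(n+"1.npz",**d);print(d["K"],d["R"],d["t"])
```

```text
2.5 [0.48044777 0.05721987 0.31497614] [ 3.14156223e+00 -2.31690598e-04  3.09112692e+00] 0.6037321288458298
[[297.31863964   0.         261.8199507 ]
 [  0.         297.31863964 188.15552707]
 [  0.           0.           1.        ]] [[ 5.01651241e-02  9.98740912e-01 -2.24168061e-04]
 [ 9.46912618e-01 -4.74905063e-02  3.17964063e-01]
 [ 3.17553072e-01 -1.61629742e-02 -9.48102739e-01]] [-0.0827117  -0.4661853   0.15469384]
```

View pics/wrist1.png

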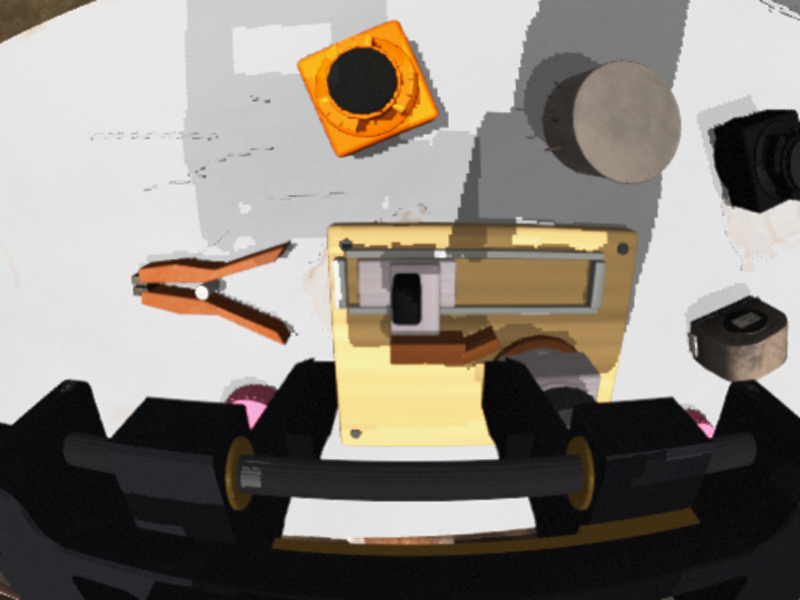

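The wrist view shows the black grip top at about (407,290) between the fingers, and the holder's near-edge corners at (329,225) and (637,230).

Run:
```python
from h import *
import cv2
d=np.load("wrist1.npz");K2,R2,t2=d["K"],d["R"],d["t"]
def wb(p,z):
    p=(np.array(p)+.5)*.64-.5; u=(p-[K2[0,2],K2[1,2]])/K2[0,0]; r=np.hypot(*u)
    v=np.array([*(u/r*np.sin(r)),np.cos(r)]);w=R2.T@v;c=-R2.T@t2
    return c+w*(z-c[2])/w[2]
for p,z in[((329,225),.015),((637,230),.015),((342,445),.015)]:print(p,wb(p,z))
c=d["img"][160:220,240:300];cv2.imwrite("pics/c2.png",cv2.resize(c,None,fx=8,fy=8,interpolation=cv2.INTER_CUBIC))
for p in[(407,275),(407,300),(407,326),(392,290),(422,290)]:print(p,wb(p,.065))
```

```text
(329, 225) [0.44281571 0.01105063 0.015     ]
(637, 230) [0.45287885 0.21115309 0.015     ]
(342, 445) [0.60655469 0.00184478 0.015     ]
(407, 275) [0.46293785 0.05835321 0.065     ]
(407, 300) [0.47655535 0.05764767 0.065     ]
(407, 326) [0.4912728  0.05688253 0.065     ]
(392, 290) [0.47065955 0.05013385 0.065     ]
(422, 290) [0.47144228 0.06572975 0.065     ]
```

View pics/c2.png

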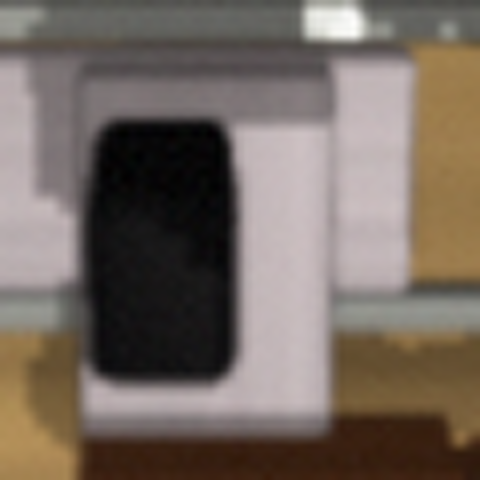

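>>> arm_command --pt "0 0 0.4 0 0.2" --pt "0 0 0.4 0 0.2" --pt "0 0 0.4 0 0.2" --pt "0 0 0.4 0 0.2" --pt "0 0 0.3 0 0.2" --pt "0 0 0.2 0 0.2" --pt "0 0 0.1 0 0.2" --pt "0 0 0 0 0" --squeeze 15

```text
clock: 3.35
position: [0.4805, 0.0572, 0.2048]
orientation: [-3.142, 0.0, 3.093]
ft_force: [0.4, 0.6, 0.2]
gripper_width: 0.533
gripper_force: 0.0
```

>>> arm_command --pt "0 0 0 0 -0.3" --pt "0 0 0 0 -0.6" --pt "0 0 0 0 -0.8" --pt "0 0 0 0 -0.8" --pt "0 0 0 0 -0.8" --pt "0 0 0 0 -0.8" --pt "0 0 0 0 -0.8" --pt "0 0 0 0 -0.8"

```text
clock: 4.15
position: [0.4805, 0.0572, 0.205]
orientation: [-3.141, 0.0, 3.093]
ft_force: [-1.4, -1.9, 5.7]
gripper_width: 0.179
gripper_force: 15.0
```

>>> arm_command --pt "0 0.1 0 0 -0.8" --pt "0 0.2 0 0 -0.8" --pt "0 0.24 0 0 -0.8" --pt "0 0.24 0 0 -0.8" --pt "0 0.24 0 0 -0.8" --pt "0 0.2 0 0 -0.8" --pt "0 0.12 0 0 -0.8" --pt "0 0 0 0 -0.8"

```text
clock: 4.95
position: [0.4838, 0.125, 0.205]
orientation: [3.141, 0.001, 3.093]
ft_force: [1.6, 2.6, 5.7]
gripper_width: 0.181
gripper_force: 15.0
```

>>> arm_command --pt "0 0.02 0 0 -0.8" --pt "0 0.02 0 0 -0.8" --pt "0 0.02 0 0 -0.8" --pt "0 0.02 0 0 -0.8" --pt "0 0.02 0 0 -0.8" --pt "0 0 0 0 -0.8" --pt "0 0 0 0 -0.8" --pt "0 0 0 0 -0.8"

```text
clock: 5.75
position: [0.4841, 0.1291, 0.205]
orientation: [3.141, 0.001, 3.093]
ft_force: [1.0, -1.8, 4.9]
gripper_width: 0.181
gripper_force: 15.0
```

>>> arm_command --pt "0 0.02 0 0 -0.8" --pt "0 0.02 0 0 -0.8" --pt "0 0.02 0 0 -0.8" --pt "0 0 0 0 -0.8" --pt "0 0 0 0 -0.8" --pt "0 0 0 0 -0.8" --pt "0 0 0 0 -0.8" --pt "0 0 0 0 -0.8"

```text
clock: 6.55
position: [0.4843, 0.1311, 0.205]
orientation: [-3.139, 0.0, 3.093]
ft_force: [-0.3, -13.0, 6.1]
gripper_width: 0.18
gripper_force: 15.0
```

>>> arm_command --pt "0 0 0 0 -0.3" --pt "0 0 0 0 0.1" --pt "0 0 0 0 0.1" --pt "0 0 0 0 0.1" --pt "0 0 -0.1 0 0.1" --pt "0 0 -0.3 0 0.1" --pt "0 0 -0.6 0 0.1" --pt "0 0 -0.6 0 0.1" --squeeze 55

```text
clock: 7.35
position: [0.4838, 0.1322, 0.2858]
orientation: [3.142, -0.001, 3.093]
ft_force: [-0.4, 0.2, -0.4]
gripper_width: 0.552
gripper_force: 0.0
```

>>> arm_command --pt "0.7 0 -0.4 0 1" --pt "0.7 0 0 0 1" --pt "0.7 0 0 0 1" --pt "0.7 0 0 0 1" --pt "0.7 0 0 0 1" --pt "0 0 0 0 1" --pt "0 0 0 0 1" --pt "0 0 0 0 1"

```text
clock: 8.15
position: [0.3101, 0.1406, 0.3051]
orientation: [3.141, 0.001, 3.093]
ft_force: [-0.5, 0.3, -0.6]
gripper_width: 1.003
gripper_force: 0.0
```

Run:
```python
from h import *
from workcell import ctrl
import cv2
s=ctrl.get_state();print(s["clock"],s["position"],s["orientation"],s["gripper_width"])
d=ctrl.get_image("top");np.savez("top2.npz",**d)
a=cv2.resize(d["img"][155:235,180:290],None,fx=7,fy=7,interpolation=cv2.INTER_CUBIC)
cv2.imwrite("pics/c3.png",a)
```

```text
8.15 [0.31007398 0.14064328 0.30507816] [3.14144353e+00 1.19171996e-03 3.09281398e+00] 1.0033703628128463
```

View pics/c3.png

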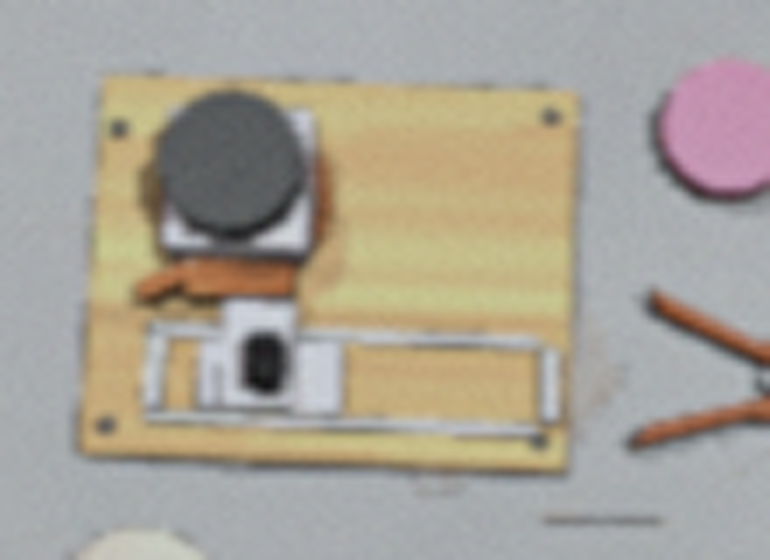

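The slide's bar is now beside the tin, with the grip at crop (264,361). I'll compute the joint value, since a gap to the frame end is still visible.

Run:
```python
from h import *
a=back(crop((446,362)),.065);b=back(crop((264,361)),.065);print(a,b,np.hypot(*(b-a)[:2]))
print("holder pos of grip:",a-[.5585,.1412,0],b-[.5585,.1412,0])
for p in[(446,362),(264,361)]:pass
c,s=np.cos(-.048),np.sin(-.048)
for v in(a,b):print((v[:2]-[.5585,.1412])@np.array([[c,-s],[s,c]]))
# frame edges at z~.02, slide base edges
for n,p,z in[("frameL in",(167,375),.02),("frameR in",(541,385),.02),("baseL",(199,378),.03),("baseR new",(341,378),.03)]:print(n,(back(crop(p),z)[:2]-[.5585,.1412])@np.array([[c,-s],[s,c]]))
```

```text
[0.48106277 0.05710234 0.065     ] [0.48251538 0.13045514 0.065     ] 0.07336718244163125
holder pos of grip: [-0.07743723 -0.08409766  0.065     ] [-0.07598462 -0.01074486  0.065     ]
[-0.0733129  -0.08771636]
[-0.07538155 -0.01437834]
frameL in [-0.0751065   0.02978648]
frameR in [-0.07405069 -0.1265554 ]
baseL [-0.07753929  0.01525447]
baseR new [-0.07554964 -0.04358415]
```

The joint is at about 0.080 (measured 0.0806), so the slide is at its end stop. Next I move over the cap.

>>> arm_command --pt "-0.62 0.032 0 0 1" --pt "-0.62 0.032 0 0 1" --pt "-0.62 0.032 0 0 1" --pt "-0.62 0.032 0 0 1" --pt "-0.62 0.032 0 0 1" --pt "-0.62 0.032 0 0 1" --pt "-0.62 0.032 0 0 1" --pt "-0.62 0.032 0 0 1"

```text
clock: 9.0
position: [0.5595, 0.1411, 0.304]
orientation: [-3.142, -0.001, 3.093]
ft_force: [0.3, 0.1, 0.6]
gripper_width: 0.998
gripper_force: 0.0
```

>>> arm_command --pt "0 0 0 0 1" --pt "0 0 0.3 0 1" --pt "0 0 0.3 0 1" --pt "0 0 0.3 0 1" --pt "0 0 0.3 0 1" --pt "0 0 0.14 0 1" --pt "0 0 0.1 0 1" --pt "0 0 0 0 1"

```text
clock: 9.8
position: [0.5575, 0.1414, 0.2324]
orientation: [-3.142, -0.001, 3.093]
ft_force: [0.4, -0.1, 1.4]
gripper_width: 1.005
gripper_force: 0.0
```

Close gently first, to see the centring.

>>> arm_command --pt "0 0 0 0 0.4" --pt "0 0 0 0 0.2" --pt "0 0 0 0 0.2" --pt "0 0 0 0 0.1" --pt "0 0 0 0 0" --pt "0 0 0 0 0" --pt "0 0 0 0 0" --pt "0 0 0 0 0" --squeeze 10

```text
clock: 10.6
position: [0.5576, 0.1414, 0.233]
orientation: [3.142, 0.001, 3.093]
ft_force: [-0.1, 0.2, 3.6]
gripper_width: 0.659
gripper_force: 10.0
```

>>> arm_command --pt "0 0 0 0 -0.2" --pt "0 0 0 0 -0.2" --pt "0 0 0 0 -0.2" --pt "0 0 0 -0.4 -0.2" --pt "0 0 0 -0.5 -0.2" --pt "0 0 0 -0.5 -0.2" --pt "0 0 0 -0.5 -0.2" --pt "0 0 0 -0.1 -0.2" --squeeze 55

```text
clock: 11.4
position: [0.5579, 0.1413, 0.2329]
orientation: [-3.141, 0.002, -2.98]
ft_force: [3.5, -1.0, 3.1]
gripper_width: 0.644
gripper_force: 55.0
```

Run:
```python
from workcell import ctrl
s=ctrl.get_state();print({k:s[k] for k in("position","orientation","ft_force","torque","gripper_force","gripper_width","joint_positions")})
```

```text
{'position': array([0.55790753, 0.1412504 , 0.23294178]), 'orientation': array([-3.14129399e+00,  1.67281362e-03, -2.98043772e+00]), 'ft_force': array([ 3.48293729, -1.04164288,  3.07477606]), 'torque': array([-0.1526638 , -0.50584289, -0.2547212 ]), 'gripper_force': 55.001815362484194, 'gripper_width': 0.6444335834255053, 'joint_positions': array([ 4.45003867e-02,  6.05668225e-01,  1.53505075e+00, -1.21206072e-04,
        9.99177479e-01, -1.68738514e+00])}
```

>>> arm_command --pt "0 0 0 -0.5 -0.2" --pt "0 0 0 -0.6 -0.2" --pt "0 0 0 -0.6 -0.2" --pt "0 0 0 -0.6 -0.2" --pt "0 0 0 -0.6 -0.2" --pt "0 0 0 -0.6 -0.2" --pt "0 0 0 -0.6 -0.2" --pt "0 0 0 -0.4 -0.2"

```text
clock: 12.2
position: [0.5579, 0.1408, 0.2334]
orientation: [-3.14, 0.0, -2.509]
ft_force: [0.1, -5.6, 8.9]
gripper_width: 0.647
gripper_force: 55.0
```

```bash
cat > st.py <<'E'
from workcell import ctrl
s=ctrl.get_state();print({k:s[k].round(3).tolist() for k in("position","orientation","ft_force","torque","joint_positions")},s["gripper_width"])
E
python3 st.py
```

```text
{'position': [0.558, 0.141, 0.233], 'orientation': [-3.14, 0.0, -2.509], 'ft_force': [0.139, -5.607, 8.909], 'torque': [-0.854, -0.034, -0.256], 'joint_positions': [0.044, 0.605, 1.535, -0.002, 1.0, -2.159]} 0.6467762713159284
```

>>> arm_command --pt "0 0 0 -0.6 -0.2" --pt "0 0 0 -0.7 -0.2" --pt "0 0 0 -0.7 -0.2" --pt "0 0 0 -0.7 -0.2" --pt "0 0 0 -0.7 -0.2" --pt "0 0 0 -0.7 -0.2" --pt "0 0 0 -0.6 -0.2" --pt "0 0 0 -0.45 -0.2"

```text
clock: 13.0
position: [0.5588, 0.1402, 0.2346]
orientation: [-3.135, 0.001, -1.971]
ft_force: [5.8, -10.3, 11.1]
gripper_width: 0.648
gripper_force: 55.0
```

```bash
python3 st.py
```

```text
{'position': [0.559, 0.14, 0.235], 'orientation': [-3.135, 0.001, -1.971], 'ft_force': [5.793, -10.285, 11.137], 'torque': [-1.495, -0.836, -1.019], 'joint_positions': [0.043, 0.604, 1.533, -0.002, 0.999, -2.698]} 0.64821684803085
```

>>> arm_command --pt "0 0 0 0.4 -0.2" --pt "0 0 0 0.4 -0.2" --pt "0 0 0 0.4 -0.2" --pt "0 0 0 0 -0.2" --pt "0 0 0 0 -0.2" --pt "0 0 0 0 -0.2" --pt "0 0 0 0 -0.2" --pt "0 0 0 0 -0.2"

```text
clock: 13.8
position: [0.5584, 0.1405, 0.2344]
orientation: [-3.137, 0.0, -2.097]
ft_force: [0.4, -7.5, 13.2]
gripper_width: 0.648
gripper_force: 55.0
```

```bash
python3 st.py
```

```text
{'position': [0.558, 0.14, 0.234], 'orientation': [-3.137, 0.0, -2.097], 'ft_force': [0.391, -7.533, 13.207], 'torque': [-1.233, -0.172, -0.105], 'joint_positions': [0.043, 0.604, 1.534, -0.003, 1.0, -2.571]} 0.6483634345480107
```

The torque is gone and the 13 N seal push now comes up through the gripper, so the threads have let go. I'll try a small lift.

>>> arm_command --pt "0 0 -0.03 0 -0.2" --pt "0 0 -0.03 0 -0.2" --pt "0 0 -0.03 0 -0.2" --pt "0 0 -0.03 0 -0.2" --pt "0 0 0 0 -0.2" --pt "0 0 0 0 -0.2" --pt "0 0 0 0 -0.2" --pt "0 0 0 0 -0.2"

```text
clock: 14.6
position: [0.5574, 0.1415, 0.2384]
orientation: [3.141, -0.0, -2.096]
ft_force: [0.6, -0.3, -2.1]
gripper_width: 0.65
gripper_force: 55.0
```

```bash
python3 st.py
```

```text
{'position': [0.557, 0.141, 0.238], 'orientation': [3.141, -0.0, -2.096], 'ft_force': [0.632, -0.34, -2.099], 'torque': [-0.108, 0.005, -0.047], 'joint_positions': [0.045, 0.598, 1.532, 0.0, 1.013, -2.572]} 0.6502307355451398
```

>>> arm_command --pt "0 0 -0.05 0 -0.2" --pt "0 0 -0.1 0 -0.2" --pt "0 0 -0.15 0 -0.2" --pt "0 0 -0.2 0 -0.2" --pt "0 0 -0.2 0 -0.2" --pt "0 0 -0.15 0 -0.2" --pt "0 0 -0.05 0 -0.2" --pt "0 0 0 0 -0.2"

```text
clock: 15.4
position: [0.5575, 0.1414, 0.2841]
orientation: [-3.141, 0.0, -2.096]
ft_force: [-0.3, -0.1, -1.1]
gripper_width: 0.648
gripper_force: 55.0
```

```bash
python3 st.py
python3 - <<'E'
from workcell import ctrl
import cv2,numpy as np
a=ctrl.get_image("scene")["img"][150:250,180:300];b=ctrl.get_image("top")["img"][150:250,170:290]
cv2.imwrite("pics/c4.png",np.vstack([cv2.resize(x,(360,300),interpolation=cv2.INTER_CUBIC) for x in(a,b)]) if 0 else np.hstack([cv2.resize(x,(400,333),interpolation=cv2.INTER_CUBIC) for x in(a,b)]))
E
```

```text
{'position': [0.558, 0.141, 0.284], 'orientation': [-3.141, 0.0, -2.096], 'ft_force': [-0.305, -0.14, -1.071], 'torque': [0.034, 0.065, 0.023], 'joint_positions': [0.045, 0.538, 1.495, 0.0, 1.108, -2.572]} 0.6476154425553353
```

View pics/c4.png

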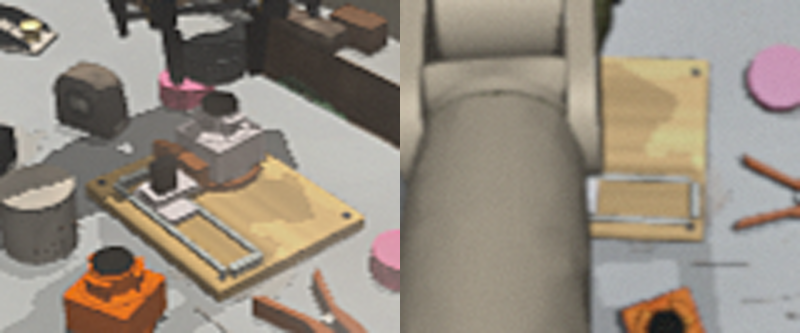

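The left crop shows the tin standing braced in its holder, with the open mouth and seal at (220,103). The cap is held level in the fingers above it at (215,60), and the other items have not moved. I'll hand it in.

```bash
python3 -c "
from workcell import ctrl
print(ctrl.close_job())"
```

```text
the job is handed in; nothing more can be done
None
```

Job handed in at about 15.5 s: the slide is at its end stop, and the cap was unscrewed about 70° (eased back about 7° after it met the thread stop), lifted straight off and is held level about 4 cm above the mouth of the tin, which stands braced in its holder.

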